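Stow a jar of beads in a stay-lidded work chest and close it

ROBOT

A 6-joint arm with a two-finger parallel gripper is mounted at the origin on the work surface. World frame = base frame: x ahead of the robot, y to its left, z up, the work surface at z = 0. Lengths are in m, angles in rad, forces in N, time in s.
With the tool pointing down it reaches from about 0.25 to 0.85 m from the base axis. Payload 12.5 kg.
Tool frame: the origin (TCP) lies midway between the tips of the shut fingers; the grasp point (between the pads) lies 19 mm behind it; x points along the fingers, y is the direction in which the jaws open and shut, and the axes are right-handed (so a half turn about x gives the same grasp; the last joint's range is limited). The gripper opens to 93 mm and grips with 3 to 60 N. Pads are 15 mm wide; open, the fingers measure 128 mm over their backs; the gripper's body (75 mm by 188 mm) begins 65 mm behind the grasp point.
Start: joints at [-1.405, 0.351, 1.652, -0, 1.139, -0.085], TCP at [0.137, -0.533, 0.219] pointing down, gripper open.
Joint ranges: [-2.75, 2.75], [-0.79, 2.1], [0.01, 2.65], [-1.57, 4.71], [0.07, 3.14], [-2.87, 2.87]. Speed limits (rad/s): [2.22, 2.22, 2.79, 3.14, 3.14, 3.14].

INTERFACE

Orientations are given as a 3x3 rotation matrix whose columns are the frame's x, y, z axes.
In Python, from rig import ctrl, inverse_kinematics, vision, job gives the robot as it stands. Calls block until the motion is done:
- ctrl.move_to(position, orientation): joint-space move of the TCP to a pose.
- ctrl.move_straight(position, orientation=None, velocity=0.15, until_force=None): straight line of the TCP; orientation=None keeps the orientation; velocity is the mean speed in m/s. With until_force (N) it stops when the force on the tool has changed by that much, and returns True; else False.
- ctrl.move_j(angles): joint-space move.
- ctrl.gripper_to(opening): opening from 0.0 (shut) to 1.0 (fully open); the grip force is fixed at half the most; returns when the fingers have stopped.
- ctrl.hold(seconds).
- inverse_kinematics(position, orientation): joint angles nearest the present ones, or None.
- ctrl.read_state(): the state.
- vision.read_camera(name): name is "scene" or "top"; returns a dict with "color" (384x512x3 uint8, blue, green, red), "depth" (384x512 float32, m along the optical axis (not along the pixel's ray), 0 where there is no reading), "mtx" (3x3 intrinsics, pixels), "R" (3x3) and "t" (3): a world point X has camera coordinates R X + t. Camera axes: x right, y down, z forward; pixel columns grow to the right and rows downward; lengths in m; the calibration is good to about 2 mm. A picture is of the moment at which its call begins.
A pose or a line that the arm cannot do raises ctrl.IKError and nothing moves.
- job.sign_off(): hands the job in, once; it reports no verdict.
The state is a dict: "time_s": time; "joints": joint angles; "joint_vel": joint speeds; "joint_efforts": joint torques, N m; "ee_pos": TCP position; "orientation": TCP orientation; "wrist_force": force on the tool from outside, world axes, zero at the start; "moment": the same for the moment, N m; "finger_gap": opening from 0.0 (shut) to 1.0 (fully open).
Only numpy, scipy, OpenCV 4.12 (cv2) and the standard library are available. Lean on these libraries where they do the work, as an engineer would, in place of code of your own. Each camera call takes 0.05 s, during which the arm holds its last target.

TASK

Put the jar of red beads away in the plywood work chest: raise the lid until its folding stay locks, then stand the jar upright on the chest floor without dropping it. Then break the stay by pressing its elbow (the red thumb button) back towards the hinge, and lower the lid gently, never letting it drop, until it is fully shut. Leave the reel, the glue bottle and the pliers where they are.

Things in the scene. Friction and masses are not known exactly. Their poses are not given: they have to be found in the camera images.
- chest: Pale plywood chest with brass corners, fixed: 180 mm deep (x), 240 wide (y), 115 high to the rim, boards 7 mm thick. Origin: centre of the underside; x points from its front (bar side) to the hinged back, z up. Inside, reels stand fixed along the back (x 48 to 80, y -51 to 99, 49 mm high) the stay works along the right end (y -113 to -81); the floor in front of the reels is free for the jar.
- lid (a joint): Lid hinge, rad: 0 shut, growing as it opens; the stay stops it at about 1.43 (82 degrees). The lid is a plywood tray 24 mm high covering the whole chest, 0.5 kg. Hinge friction holds it where it is left above about 0.8 rad; farther down it falls shut if let go.
- hinge (a point): Middle of the lid's hinge line on top of the chest's back edge: chest frame (90, 0, 115.5) mm. The line runs along the chest's y.
- lid_bar (a point): Middle of the brass pull bar on the lid's front edge: round, 10 mm thick, 120 mm long along the chest's y, 37 mm of free gap behind it, posts 54 mm either side of the middle. In the lid's frame it lies 222 mm forward of the hinge line and 12 mm above it; it swings with the lid (point x: along the lid to the hinge, z: out of its top). Being round it turns in the fingers.
- stay (a joint): Elbow of the folding stay, rad: 0 folded (lid shut), 2.535 links in line, 2.705 at its stop past straight: locked, holding the lid up. A light spring takes it to the stop once the lid is raised as far as it goes. To break it, push the elbow back towards the hinge and down (about 2 N): let go above about 2.25 it springs back to locked, below about 2.15 it stays broken.
- elbow (a point): Centre of the red thumb button on the stay's elbow: 18 mm across, 22 mm long along the chest's y, at the end of the 126 mm lower link, so it swings about stay_foot. Locked, it stands about 45 mm above the rim, 89 mm in front of the hinge line, 92 mm right of the chest's middle; pushed 45 mm along its arc the stay is well broken and the lid has sagged about 9 degrees.
- stay_foot (a point): Foot pivot of the stay's lower link, inside the chest at its right end, level along y with the middle of the thumb button: chest frame (-50, -92.5, 45) mm. Fixed.
- jar_mid (a point): Centre, half-way up, of the glass jar of red beads with a brass screw lid, standing left of the chest: 62 mm across, 76 mm high (full width from 6 to 46 mm up, brass lid 58 mm across from 62 mm up), 0.15 to 0.31 kg; z along its axis, up.
- reel: Bystander: wooden reel of teal thread, 60 mm across, 60 mm high, standing left of the chest; may have changed places with the jar. Origin: centre of its underside.
- glue: Bystander: white glue bottle, blue label, red cap, 48 mm across, 150 mm high, standing left of the chest. Origin: centre of its underside.
- pliers: Bystander: pliers with blue handles, 170 mm long, 55 wide, 12 high, lying right of the chest. Origin: under the joint; jaws towards its x.

How it is judged:
On the way, in this order (a step that is already met when the one before it is completed fails the run):
1. the lid is up and the stay has locked past straight (value of joint stay above 2.62 rad and value of joint lid above 1.35 rad), for 0.3 s.
2. the jar stands on the chest floor, let go, with the lid still locked up (x of jar_mid in the frame of chest between -0.06 and 0.03 m and y of jar_mid in the frame of chest between -0.09 and 0.09 m and z of jar_mid in the frame of chest below 0.052 m and angle between jar_mid's own z axis and vertical below 0.12 rad and value of joint stay above 2.62 rad and contact force between the fingers and jar below 0.1 N and linear speed of jar below 0.03 m/s), for 0.2 s.
3. the stay is broken, the lid still well up (value of joint stay below 2.1 rad and value of joint lid above 0.6 rad), for 0.1 s.
At the end, for the whole second after the job is handed in: The lid is shut (within 0.03 rad, about 6 mm at its front edge) with the stay folded inside, and the jar stands upright (within 7 degrees) and at rest on the chest floor (x of jar_mid in the frame of chest between -0.06 and 0.03 m and y of jar_mid in the frame of chest between -0.09 and 0.09 m and z of jar_mid in the frame of chest below 0.052 m and angle between jar_mid's own z axis and vertical below 0.12 rad and value of joint lid below 0.03 rad and linear speed of jar below 0.02 m/s); the robot touches nothing.
It fails at once if the lid drops or slams (swings down faster than 2 rad/s once below 1 rad) (velocity of joint lid below -2 rad/s and value of joint lid below 1 rad).
It fails at once if the jar is dropped into the chest (falls faster than 0.6 m/s inside it) (x of jar_mid in the frame of chest between -0.06 and 0.03 m and y of jar_mid in the frame of chest between -0.09 and 0.09 m and z of jar_mid in the frame of chest below 0.14 m and linear speed of jar above 0.6 m/s).
It fails at once if the jar is tipped over (more than 40 degrees) (angle between jar_mid's own z axis and vertical above 0.7 rad).
It fails at once if the reel, the glue bottle or the pliers are moved by more than 30 mm (distance of any of reel, glue, pliers from where it was at the start of the episode above 0.03 m).
It also fails if it takes over 72 s, if anything falls off the work surface, if the arm or the gripper's body presses on something with over 40 N, if the wrist force passes 120 N, or if a joint passes its speed limit or range.

## Working session

There is one attempt and no reset: what is moved stays moved. The work goes in short steps, each a Python script; the robot and the scene stay as the last script left them, time stands still between calls to the robot, and variables do not carry over. Pictures are saved under pics/ and viewed, and the job is handed in when it is done.

```bash
mkdir -p pics; ls; python3 - <<'E'
from rig import ctrl, vision
import cv2,numpy as np
for n in("scene","top"):
    c=vision.read_camera(n); cv2.imwrite(f"pics/{n}0.png",c["color"]); np.savez(f"pics/{n}0.npz",**c)
    print(n,np.round(c["mtx"],1).tolist(),np.round(c["R"],3).tolist(),np.round(c["t"],3))
s=ctrl.read_state();print({k:np.round(v,3).tolist() for k,v in s.items()})
E
```

```text
pics
scene [[426.2, 0.0, 256.0], [0.0, 426.2, 203.1], [0.0, 0.0, 1.0]] [[0.507, 0.862, 0.004], [0.599, -0.348, -0.721], [-0.62, 0.368, -0.693]] [-0.278 -0.25   1.49 ]
top [[462.2, 0.0, 254.7], [0.0, 462.2, 205.9], [0.0, 0.0, 1.0]] [[0.085, -0.996, 0.002], [-0.971, -0.083, -0.225], [0.225, 0.017, -0.974]] [-0.019  0.579  1.435]
{'time_s': 0.1, 'joints': [-1.405, 0.351, 1.652, 0.0, 1.139, -0.085], 'joint_vel': [-0.0, -0.002, -0.002, -0.0, -0.0, -0.0], 'joint_efforts': [0.0, -49.803, -28.57, 0.07, 0.024, -0.0], 'ee_pos': [0.136, -0.533, 0.218], 'orientation': [[-0.0, 0.248, -0.969], [0.001, -0.969, -0.248], [-1.0, -0.001, -0.0]], 'wrist_force': [0.412, 0.527, 0.505], 'moment': [-0.02, -0.005, 0.046], 'finger_gap': 1.0}
```

View pics/scene0.png

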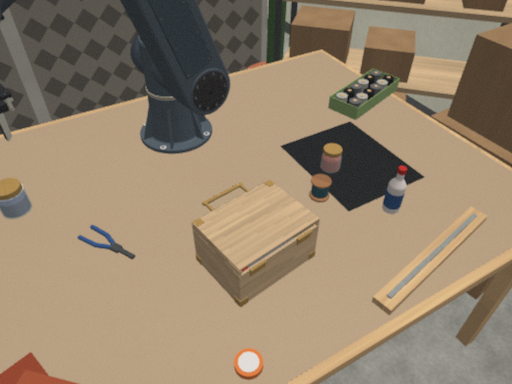

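View pics/top0.png

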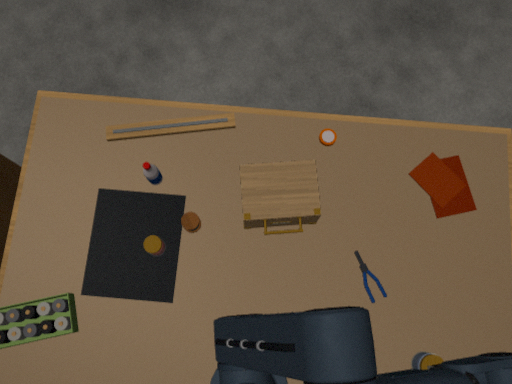

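The scene image shows the jar on the black mat at about (331,158), the reel at (320,187), the glue at (396,190) and the chest at about (255,235). In the top image the jar is at (153,244), the reel at (191,221), the chest at (280,190), the bar at (283,232) and the pliers at (368,275). Next I measure the chest and jar.

```bash
cat > h.py <<'E'
import numpy as np, cv2
from rig import ctrl, inverse_kinematics, vision, job
def world(c):
    K=c["mtx"];d=c["depth"];v,u=np.mgrid[:384,:512]
    P=np.stack([(u-K[0,2])/K[0,0]*d,(v-K[1,2])/K[1,1]*d,d],-1)
    W=(P-c["t"])@c["R"]; W[d==0]=np.nan
    return W
def ray(c,uv,z):
    K=c["mtx"];r=np.linalg.inv(K)@[uv[0],uv[1],1.]
    o=-c["R"].T@c["t"];w=c["R"].T@r
    return o+w*(z-o[2])/w[2]
def shot(n,name,crop=None,s=1):
    c=vision.read_camera(n);im=c["color"]
    if crop: im=im[crop[1]:crop[3],crop[0]:crop[2]]
    cv2.imwrite(f"pics/{name}.png",cv2.resize(im,None,fx=s,fy=s,interpolation=cv2.INTER_CUBIC));return c
E
python3 - <<'E'
from h import *
ld=lambda n:dict(np.load(f"pics/{n}0.npz"))
T=ld("top");S=ld("scene")
for n,c in(("top",T),("scene",S)):
    W=world(c)
    z=W[...,2]; x=W[...,0]; y=W[...,1]
    # lid top
    roi=np.zeros(z.shape,bool)
    if n=="top": roi[140:240,220:340]=1
    else: roi[160:310,180:330]=1
    m=roi&(z>.128)&(z<.15)
    P=W[m]; 
    (cx,cy),(a,b),ang=cv2.minAreaRect(P[:,:2].astype(np.float32)); print(n,"lid",m.sum(),cx,cy,a,b,ang,np.median(P[:,2]))
    hsv=cv2.cvtColor(c["color"],cv2.COLOR_BGR2HSV)
    jr=np.zeros(z.shape,bool)
    if n=="top": jr[225:265,135:175]=1
    else: jr[140:175,315:348]=1
    m=jr&(z>.07)&(z<.085); P=W[m]; (jx,jy),r=cv2.minEnclosingCircle(P[:,:2].astype(np.float32)); print("jar",m.sum(),jx,jy,r,np.median(P,0))
    jr[:]=0
    if n=="top": jr[205:240,175:207]=1
    else: jr[170:205,305:335]=1
    m=jr&(z>.05)&(z<.07); P=W[m]; (jx,jy),r=cv2.minEnclosingCircle(P[:,:2].astype(np.float32)); print("reel",m.sum(),jx,jy,r,np.median(P,0))
    jr[:]=0
    if n=="top": jr[150:190,135:170]=1
    else: jr[160:220,380:412]=1
    m=jr&(z>.03)&(z<.17); P=W[m]; print("glue",m.sum(),np.median(P,0))
c=T["color"][130:250,210:350];cv2.imwrite("pics/topchest.png",cv2.resize(c,None,fx=5,fy=5,interpolation=cv2.INTER_CUBIC))
c=S["color"][170:310,180:330];cv2.imwrite("pics/scchest.png",cv2.resize(c,None,fx=4,fy=4,interpolation=cv2.INTER_CUBIC))
E
```

```text
top lid 4490 0.5999009013175964 -0.0469735711812973 0.22765842080116272 0.24078691005706787 9.067604064941406 0.13952689408698304
jar 255 0.42699286341667175 0.34437960386276245 0.02947925589978695 [0.42613346 0.34419105 0.07619078]
reel 261 0.5152722001075745 0.2357999086380005 0.0304171871393919 [0.51440351 0.23654973 0.06018208]
glue 278 [0.65250602 0.37146024 0.09795314]
scene lid 6116 0.5997450351715088 -0.049422189593315125 0.22815054655075073 0.24120695888996124 9.049662590026855 0.13732786056373858
jar 175 0.42695650458335876 0.33891621232032776 0.029798200353980064 [0.42895745 0.33970027 0.07273935]
reel 248 0.5154324769973755 0.2335130274295807 0.03232428804039955 [0.51704442 0.23089642 0.057295  ]
glue 587 [0.66963681 0.36552014 0.08654126]
```

View pics/topchest.png

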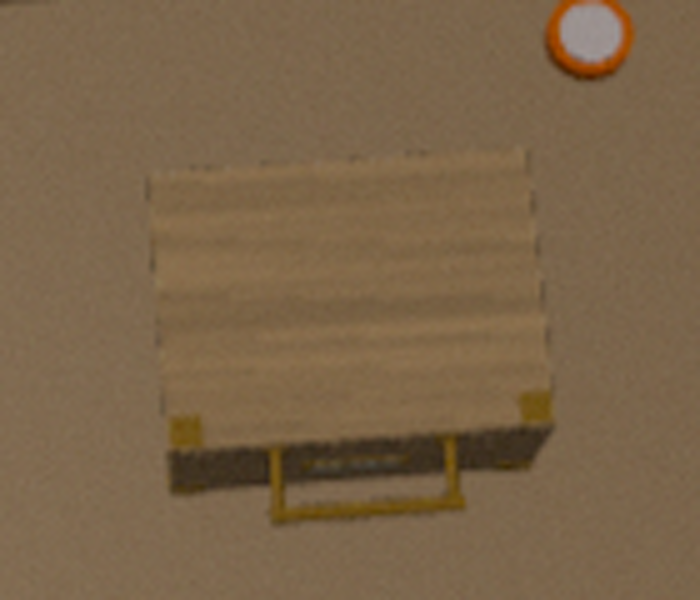

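View pics/scchest.png

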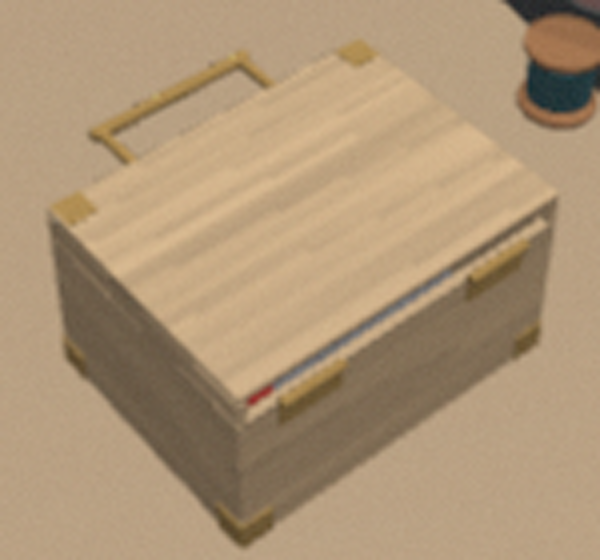

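```bash
cat >> h.py <<'E'
psi=np.deg2rad(9.06); ex=np.array([np.cos(psi),np.sin(psi),0]); ey=np.array([-np.sin(psi),np.cos(psi),0]); ez=np.array([0,0,1.])
O=np.array([.5999,-.0475,0])+.0235*ex
def ch(x,y,z): return O+x*ex+y*ey+z*ez
def ori(tx,ty):
    return np.stack([tx,ty,np.cross(tx,ty)],1)
Rbar=[ori(-ez,ex),ori(-ez,-ex)]
Rjar=[ori(-ez,ey),ori(-ez,-ey)]
def bar(th): # grasp point of bar
    return ch(.09-(.222*np.cos(th)-.012*np.sin(th)),0,.1155+.222*np.sin(th)+.012*np.cos(th))
def tcp(g,R,off=.019): return g+off*R[:,0]
def best(p,Rs):
    q0=np.array(ctrl.read_state()["joints"]);c=[]
    for R in Rs:
        q=inverse_kinematics(p,R)
        if q is not None:c.append((np.abs(q-q0).max(),R,q))
    return min(c,key=lambda a:a[0]) if c else None
def st():
    s=ctrl.read_state();print("t %.1f"%s["time_s"],"tcp",np.round(s["ee_pos"],4),"F",np.round(s["wrist_force"],1),"gap %.3f"%s["finger_gap"]);return s
E
python3 - <<'E'
from h import *
print("O",O,"bar0",bar(0),"bar up",bar(1.43))
T=dict(np.load("pics/top0.npz"));S=dict(np.load("pics/scene0.npz"))
# cross-check: project bar middle, in both views
for c in(T,S):
    for X in(bar(0),bar(0)+.06*ey,bar(0)-.06*ey):
        p=c["mtx"]@(c["R"]@X+c["t"]);print(np.round(p[:2]/p[2],1),end=' ')
    print()
J=np.array([.4268,.343,0])
for i,R in enumerate(Rbar):
    print("bar",i,[None if (q:=inverse_kinematics(tcp(p,R),R)) is None else np.round(q,2).tolist() for p in(bar(0)+.1*ez,bar(0),bar(.7),bar(1.45))])
for i,R in enumerate(Rjar):
    print("jar",i,[None if (q:=inverse_kinematics(tcp(p,R),R)) is None else np.round(q,2).tolist() for p in(J+.25*ez,J+.066*ez,ch(-.018,.025,.26),ch(-.018,.025,.073))])
for a in(30,40,50,60,70):
    a=np.deg2rad(a);tx=np.cos(a)*ex-np.sin(a)*ez
    for s in(1,-1):
        R=ori(tx,s*ey)
        print("elb",np.rad2deg(a),s,[None if (q:=inverse_kinematics(p,R)) is None else np.round(q,2).tolist() for p in(ch(-.05,-.0925,.20),ch(.0,-.0925,.16),ch(.04,-.0925,.13))])
E
```

```text
O [ 0.62310681 -0.04379949  0.        ] bar0 [ 0.49275365 -0.06458535  0.1275    ] bar up [ 0.69295205 -0.0326621   0.33698719]
[283.1 231. ] [263.6 232.4] [302.6 229.6] 
[222.7 193.4] [241.5 183.4] [202.9 203.9] 
bar 0 [[-0.22, 0.27, 1.8, -0.0, 1.08, -0.38], [-0.22, 0.41, 1.89, -0.0, 0.85, -0.38], [-0.18, 0.33, 1.6, -0.0, 1.21, -0.34], [-0.11, 0.57, 1.08, -0.0, 1.5, -0.27]]
bar 1 [[-0.22, 0.27, 1.8, -0.0, 1.08, 2.76], [-0.22, 0.41, 1.89, -0.0, 0.85, 2.76], [-0.18, 0.33, 1.6, -0.0, 1.21, 2.8], None]
jar 0 [[0.59, 0.33, 1.64, -0.0, 1.16, -1.14], [0.59, 0.58, 1.78, -0.0, 0.78, -1.14], [-0.11, 0.42, 1.49, -0.0, 1.23, -1.84], [-0.11, 0.65, 1.63, -0.0, 0.86, -1.84]]
jar 1 [[0.59, 0.33, 1.64, -0.0, 1.16, 2.0], [0.59, 0.58, 1.78, -0.0, 0.78, 2.0], [-0.11, 0.42, 1.49, -0.0, 1.23, 1.3], [-0.11, 0.65, 1.63, -0.0, 0.86, 1.3]]
elb 29.999999999999996 1 [[-0.59, 0.35, 2.16, 1.92, 0.68, 2.26], [-0.51, 0.49, 2.08, 2.07, 0.66, 2.15], [-0.46, 0.59, 1.99, 2.16, 0.65, 2.1]]
elb 29.999999999999996 -1 [[-0.59, 0.35, 2.16, 1.92, 0.68, -0.88], [-0.51, 0.49, 2.08, 2.07, 0.66, -0.99], [-0.46, 0.59, 1.99, 2.16
[... 270 characters left out ...]
elb 50.0 1 [None, None, None]
elb 50.0 -1 [[-0.5, 0.28, 1.99, 0.99, 0.49, 0.1], [-0.44, 0.42, 1.91, 1.09, 0.42, 0.04], [-0.39, 0.52, 1.84, 1.14, 0.38, 0.02]]
elb 59.99999999999999 1 [[-0.45, 0.3, 1.88, 0.54, 0.59, -2.57], [-0.39, 0.43, 1.81, 0.56, 0.52, -2.56], [-0.36, 0.53, 1.73, 0.56, 0.48, -2.53]]
elb 59.99999999999999 -1 [[-0.45, 0.3, 1.88, 0.54, 0.59, 0.57], [-0.39, 0.43, 1.81, 0.56, 0.52, 0.59], [-0.36, 0.53, 1.73, 0.56, 0.48, 0.61]]
elb 70.0 1 [[-0.4, 0.34, 1.77, 0.27, 0.76, -2.3], [-0.35, 0.46, 1.69, 0.26, 0.7, -2.26], [-0.32, 0.56, 1.61, 0.25, 0.68, -2.22]]
elb 70.0 -1 [[-0.4, 0.34, 1.77, 0.27, 0.76, 0.84], [-0.35, 0.46, 1.69, 0.26, 0.7, 0.89], [-0.32, 0.56, 1.61, 0.25, 0.68, 0.92]]
```

The predicted bar projections match both pictures to about 1 px, so I'll grip the bar.

```bash
python3 - <<'E'
from h import *
R=Rbar[0]
ctrl.gripper_to(.33)
ctrl.move_to(tcp(bar(0)+.1*ez,R),R); st()
ctrl.move_straight(tcp(bar(0)+.035*ez,R),R)
print(ctrl.move_straight(tcp(bar(0),R),R,velocity=.06,until_force=8)); st()
shot("scene","grip0",(170,120,340,280),4); 
E
```

```text
t 3.3 tcp [ 0.4927 -0.0653  0.2085] F [ 0.9 -0.5 -0.2] gap 0.331
False
t 4.6 tcp [ 0.4929 -0.0646  0.1086] F [-0.9 -0.2  0.2] gap 0.330
```

View pics/grip0.png

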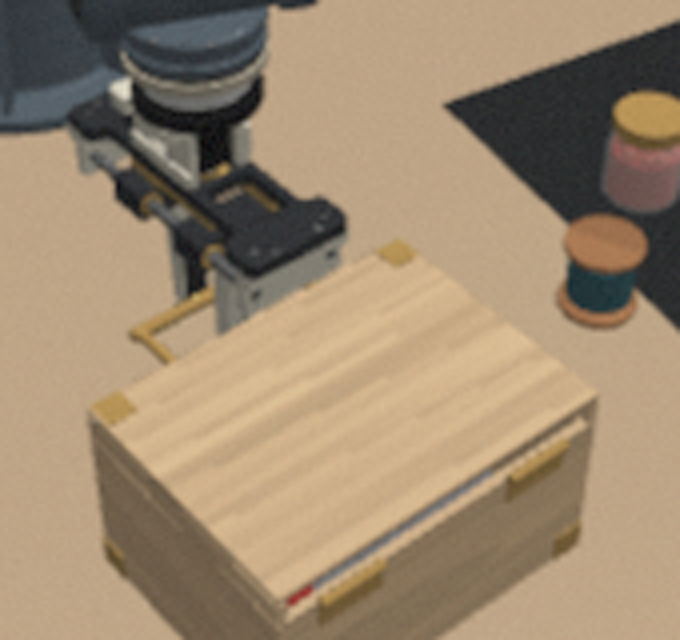

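The fingers straddle the bar: the rear finger, at crop pixel (230,300), is in the gap, and there was no contact force. Next I grip and raise the lid.

```bash
python3 - <<'E'
from h import *
R=Rbar[0]
ctrl.gripper_to(0); s=st()
for th in np.arange(.12,1.33,.12):
    if ctrl.move_straight(tcp(bar(th),R),R,velocity=.12,until_force=30): print("force at",th); st(); break
else:
    st()
    for th in np.arange(1.35,1.475,.025):
        r=ctrl.move_straight(tcp(bar(th),R),R,velocity=.04,until_force=12); print(round(th,3),r); st()
        if r: break
    ctrl.hold(.5)
st()
shot("scene","up",(150,60,400,270),3); shot("top","upt",(200,100,360,260),4)
E
```

```text
t 5.2 tcp [ 0.4914 -0.0647  0.1085] F [-8.6 -3.4  7.1] gap 0.094
t 9.3 tcp [ 0.6698 -0.0366  0.316 ] F [-1.1 -0.5  9. ] gap 0.094
1.35 False
t 9.6 tcp [ 0.676  -0.0356  0.317 ] F [ 0.5 -0.8  7. ] gap 0.096
1.375 False
t 9.9 tcp [ 0.6814 -0.0347  0.3177] F [ 1.4 -0.1  6.4] gap 0.095
1.4 False
t 10.2 tcp [ 0.687  -0.0338  0.3182] F [ 1.1 -0.8  5.5] gap 0.098
1.425 False
t 10.5 tcp [ 0.6919 -0.033   0.3188] F [-4.  -1.   8.2] gap 0.101
1.45 True
t 10.7 tcp [ 0.6928 -0.033   0.3189] F [-14.2  -1.6   7.9] gap 0.096
t 11.2 tcp [ 0.6928 -0.0329  0.3189] F [-14.1  -1.7   7.5] gap 0.097
```

View pics/up.png

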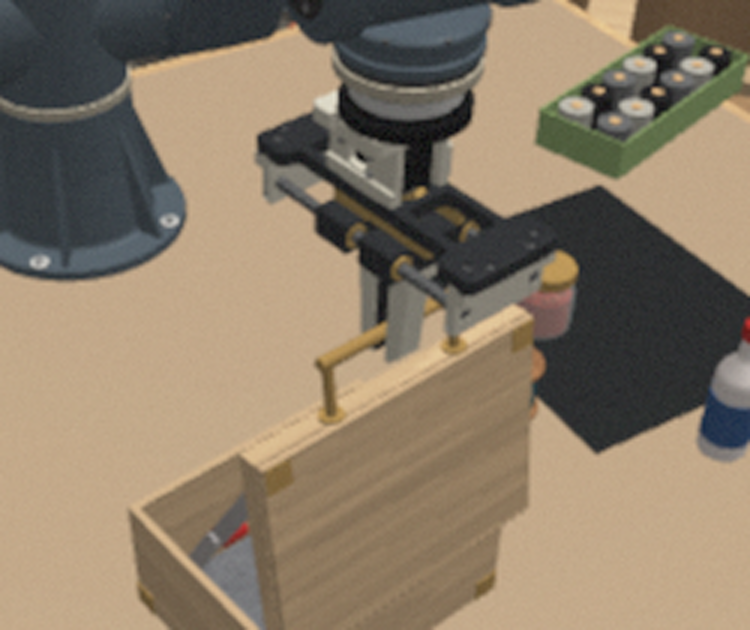

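View pics/upt.png

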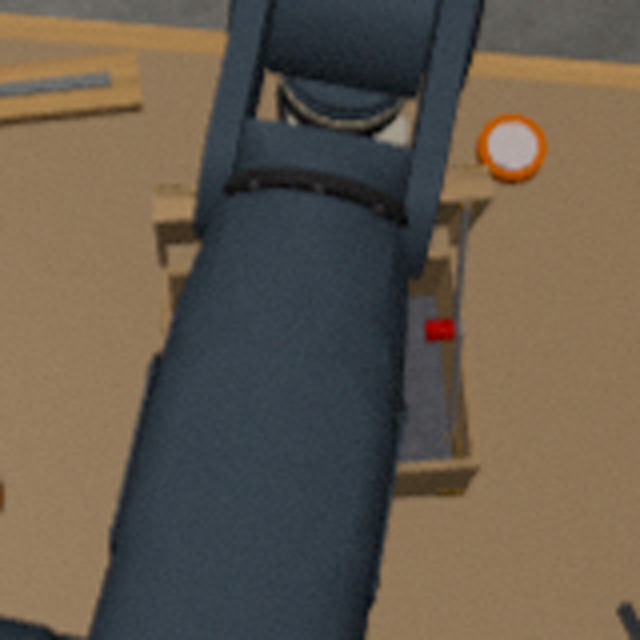

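The lid is up against its stop, with about 14 N of reaction, and the red button is at top pixel (310,182.5). I release the bar and check the stay's position in both views.

```bash
cat >> h.py <<'E'
def red(c,box):
    h=cv2.cvtColor(c["color"],cv2.COLOR_BGR2HSV); m=((h[...,0]<8)|(h[...,0]>172))&(h[...,1]>150)&(h[...,2]>60)
    k=np.zeros_like(m);k[box[1]:box[3],box[0]:box[2]]=1;v,u=np.nonzero(m&k);return (u.mean(),v.mean(),len(u)) if len(u) else None
def proj(c,X):
    p=c["mtx"]@(c["R"]@X+c["t"]);return p[:2]/p[2]
def inch(X): d=X-O; return np.array([d@ex,d@ey,d[2]])
E
python3 - <<'E'
from h import *
R=Rbar[0]
ctrl.gripper_to(.33); s=st()
p=np.array(s["ee_pos"]); ctrl.move_straight(p+[0,0,.08],velocity=.2)
J=np.array([.4268,.343,0])
up=J+.26*ez
# retreat toward robot and to the jar, high
b=best(tcp(up,Rjar[0]),Rjar); print(np.round(b[2],2))
ctrl.move_to(tcp(up,b[1]),b[1]); st()
c=shot("top","lock_t",(200,100,360,260),4); d=shot("scene","lock_s",(150,120,350,310),3)
r=red(c,(280,150,340,220)); print("top",r, "expect",proj(c,ch(.001,-.0925,.1605)))
for z in(.150,.1605,.170): print(np.round(inch(ray(c,r[:2],z)),4))
W=world(c); print("depth pt",np.round(inch(W[int(round(r[1])),int(round(r[0]))]),4))
r=red(d,(180,180,290,290)); print("scene",r,proj(d,ch(.001,-.0925,.1605)))
E
```

```text
t 11.9 tcp [ 0.6945 -0.0328  0.3185] F [-1.   0.3 -0.4] gap 0.330
[ 0.59  0.32  1.63 -0.    1.19 -1.14]
t 14.2 tcp [0.4276 0.3427 0.2412] F [ 0.4 -0.1 -0.4] gap 0.326
top (np.float64(310.0731707317073), np.float64(184.5609756097561), 41) expect [310.03837292 184.3343779 ]
[ 0.0031 -0.0941  0.15  ]
[ 0.0003 -0.0925  0.1605]
[-0.0023 -0.0911  0.17  ]
depth pt [-0.0028 -0.0912  0.1668]
scene (np.float64(227.0), np.float64(234.0), 5) [223.84490066 232.19694324]
```

View pics/lock_t.png

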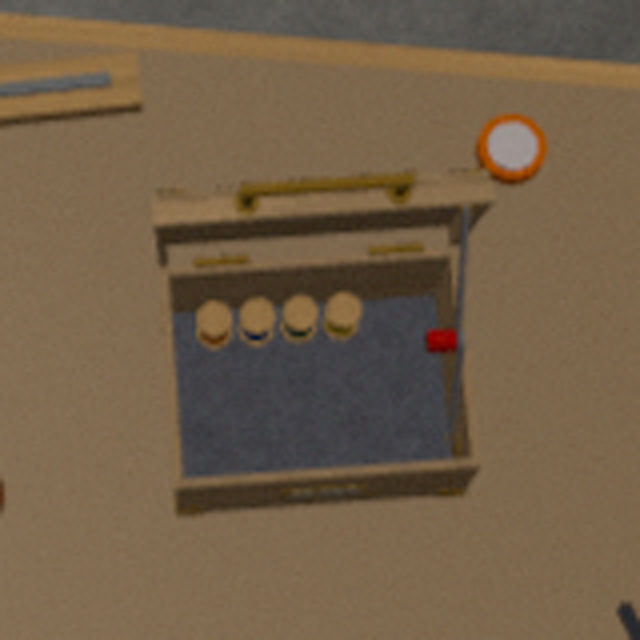

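View pics/lock_s.png

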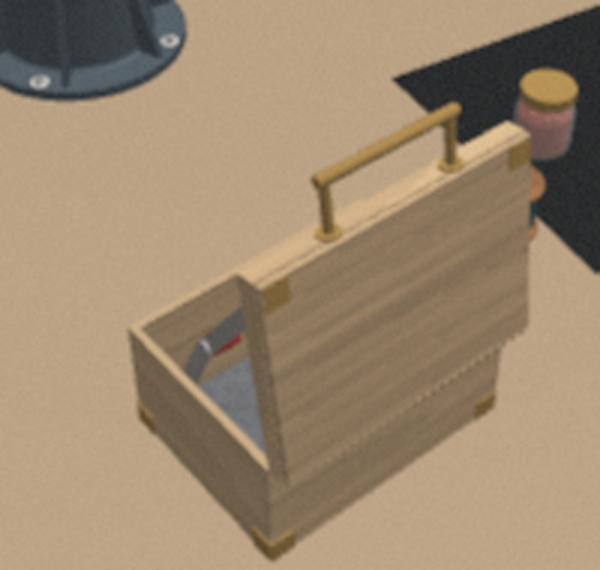

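The stay is locked and the lid stands by itself: the button at top (310.1,184.6) lies within 1 mm of its stated locked position. Now the jar.

```bash
python3 - <<'E'
from h import *
J=np.array([.4268,.343,0]); R=best(tcp(J+.26*ez,Rjar[0]),Rjar)[1]
ctrl.gripper_to(1)
ctrl.move_straight(tcp(J+.11*ez,R),R,velocity=.2)
print(ctrl.move_straight(tcp(J+.067*ez,R),R,velocity=.06,until_force=6)); st()
ctrl.gripper_to(0); s=st()
ctrl.move_straight(np.array(s["ee_pos"])+[0,0,.06],velocity=.08); st()
shot("scene","jar",(270,60,430,220),4)
E
```

```text
False
t 17.2 tcp [0.427  0.3431 0.0482] F [-0.4 -0.   1.1] gap 1.002
t 17.8 tcp [0.4268 0.343  0.0479] F [ 0.4  1.3 -0.9] gap 0.624
t 18.7 tcp [0.4265 0.3428 0.1075] F [-1.1 -0.  -2.1] gap 0.627
```

View pics/jar.png

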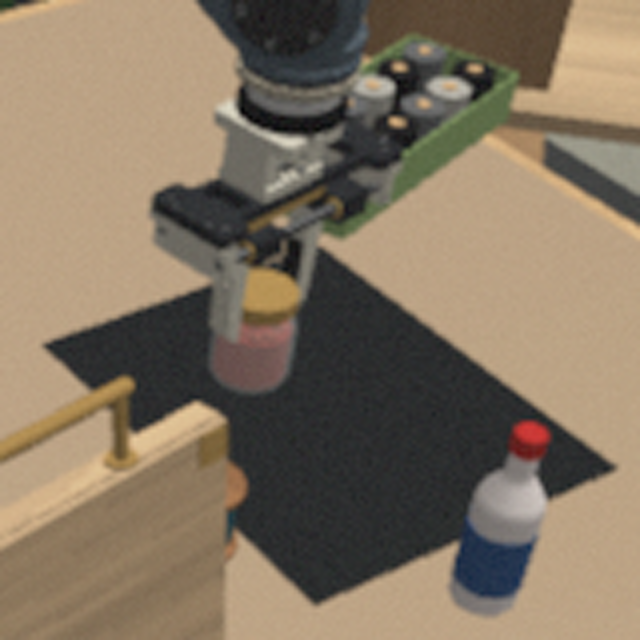

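The jar hangs upright in the fingers, clear of the mat, and the gap of 58 mm matches its brass lid. Next I carry it over the rim and set it down.

```bash
python3 - <<'E'
from h import *
s=st(); R=Rjar[int(np.array(s["orientation"])[:,1]@ey<0)]
p=np.array(s["ee_pos"]); p[2]=.245; ctrl.move_straight(p,R,velocity=.2)
g=ch(-.018,.025,0)
ctrl.move_straight(g+.245*ez,R,velocity=.2); st()
ctrl.move_straight(g+.08*ez,R,velocity=.12); st()
print(ctrl.move_straight(g+.053*ez,R,velocity=.025,until_force=4)); st()
shot("top","put",(200,100,360,260),4); shot("scene","put_s",(150,60,350,250),3)
E
```

```text
t 18.8 tcp [0.4265 0.3428 0.1074] F [-0.5  0.3 -2.9] gap 0.627
t 21.8 tcp [ 0.6012 -0.0213  0.2451] F [-0.6  0.3 -1.9] gap 0.625
t 23.3 tcp [ 0.6018 -0.022   0.0807] F [ 0.2  0.8 -1.7] gap 0.624
True
t 24.2 tcp [ 0.6012 -0.0219  0.0549] F [ 0.6 -0.3  4.2] gap 0.627
```

View pics/put_s.png

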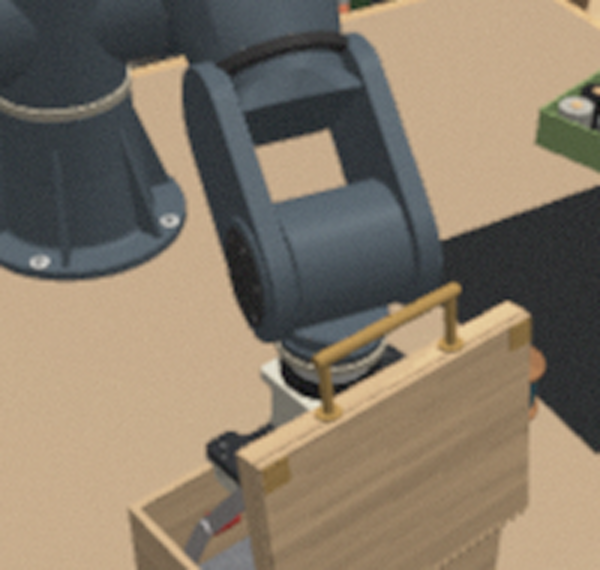

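Touchdown came at TCP z = 0.0549, exactly the height expected for the chest floor. I release and back off, then check.

```bash
cat >> h.py <<'E'
a=np.deg2rad(37);tx=np.cos(a)*ex-np.sin(a)*ez;Rp=ori(tx,-ey)
def elb(phi,back): # phi deg
    f=np.deg2rad(phi); return ch(-.05+.1262*np.cos(f),-.088,.045+.1262*np.sin(f))-back*tx
E
python3 - <<'E'
from h import *
s=ctrl.read_state();R=np.array(s["orientation"]);p=np.array(s["ee_pos"])
ctrl.gripper_to(.85); ctrl.hold(.3); st()
ctrl.move_straight(p+[0,0,.07],velocity=.08)
ctrl.move_straight(p+[0,0,.25],velocity=.25)
ctrl.gripper_to(0)
q=[inverse_kinematics(elb(f,b),Rp) for f,b in((66.2,.08),(66.2,.012),(43,.009))];print([np.round(x,2).tolist() for x in q])
ctrl.move_to(elb(66.2,.08),Rp); st()
c=shot("top","jarin",(200,100,360,260),4); shot("scene","pre",(120,60,350,290),3)
r=red(c,(280,150,340,220));print(r)
W=world(c);k=np.zeros((384,512),bool);k[150:230,240:300]=1
I=(W-O);X=I@ex;Y=I@ey;Z=I[...,2]
m=k&(Z>.078)&(Z<.09)&(abs(X)<.07)&(abs(Y)<.1);print("jar top",m.sum(),[(np.median(v[m]).round(4),np.ptp(v[m]).round(3)) for v in(X,Y,Z)])
E
```

```text
t 25.2 tcp [ 0.6006 -0.0219  0.0542] F [ 0.8 -0.6 -0.5] gap 0.845
[[-0.58, 0.27, 2.14, 1.64, 0.57, -0.58], [-0.49, 0.42, 2.05, 1.82, 0.52, -0.72], [-0.44, 0.53, 1.96, 1.93, 0.5, -0.79]]
t 29.9 tcp [ 0.5754 -0.1404  0.2091] F [ 0.1  0.  -0.3] gap 0.000
(np.float64(310.0), np.float64(184.5), 40)
jar top 228 [(np.float64(-0.0189), np.float64(0.057)), (np.float64(0.0249), np.float64(0.055)), (np.float64(0.0834), np.float64(0.011))]
```

View pics/jarin.png

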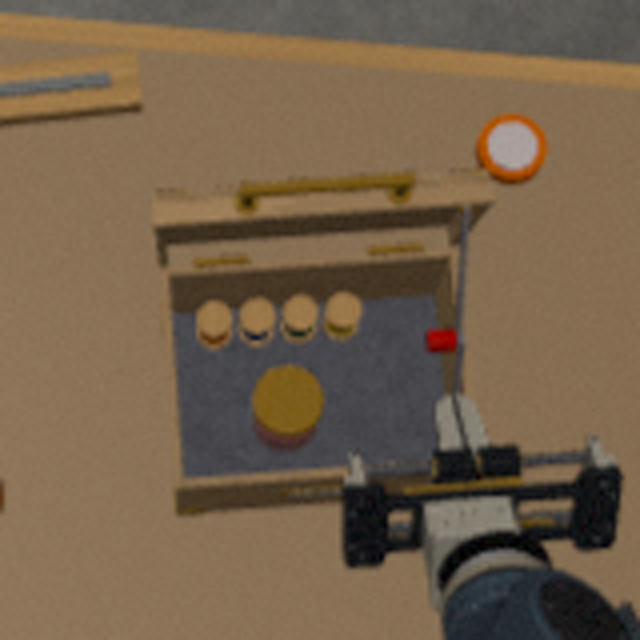

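View pics/pre.png

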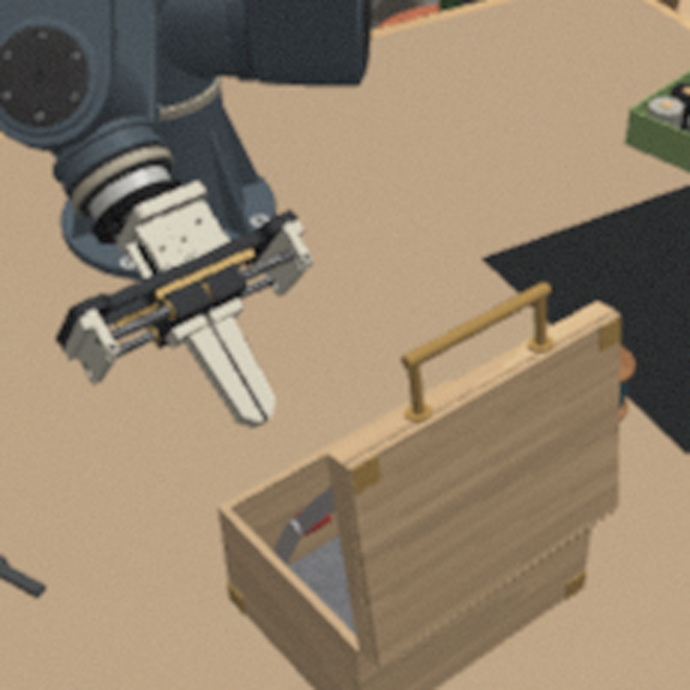

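The jar stands at chest (-19, 25) mm with its top at z 83 mm, so it is on the floor. The button is unmoved at (310,184.5). The shut fingers are lined up with it. Before pressing I check the tip's lateral alignment.

```bash
python3 - <<'E'
from h import *
s=st();p=np.array(s["ee_pos"]);print(inch(p))
c=vision.read_camera("top");
im=cv2.resize(c["color"][160:240,280:340],None,fx=9,fy=7.5,interpolation=cv2.INTER_CUBIC)
for X in(p,p-.0*ex+.0175*ey,p-.0175*ey,ch(.001,-.0925,.1605),elb(66.2,0)):
    u=proj(c,X);print(u.round(1));cv2.circle(im,(int((u[0]+.5-280)*9),int((u[1]+.5-160)*7.5)),3,(0,255,0),-1)
cv2.imwrite("pics/tip.png",im)
E
```

```text
t 30.0 tcp [ 0.5754 -0.1403  0.2091] F [ 0.4 -0.6  0.1] gap 0.007
[-0.06236    -0.08780385  0.20906861]
[312.6 200.7]
[306.6 201.1]
[318.5 200.3]
[310.  184.3]
[308.6 184.5]
```

View pics/tip.png

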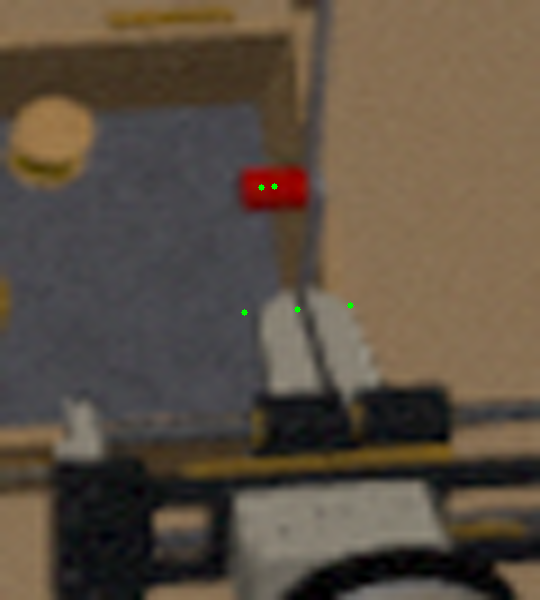

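The projected TCP lies on the fingertip at (297,309) in the crop, and its line meets the button. I press along the arc.

```bash
python3 - <<'E'
from h import *
print(ctrl.move_straight(elb(66.2,.014),Rp,velocity=.1,until_force=6))
print(ctrl.move_straight(elb(66.2,.009),Rp,velocity=.03,until_force=6)); st()
for f in np.arange(63,42,-3.):
    r=ctrl.move_straight(elb(f,.009),Rp,velocity=.05,until_force=25); 
    if r: print("force",f);break
ctrl.hold(.2); st()
c=shot("top","press",(200,100,360,260),4); shot("scene","press_s",(120,60,350,290),3)
E
```

```text
False
False
t 31.1 tcp [ 0.6308 -0.1318  0.1661] F [-1.2  0.2 -0.3] gap 0.002
t 33.3 tcp [ 0.6686 -0.1257  0.1397] F [0.4 0.2 0.3] gap 0.006
```

View pics/press.png

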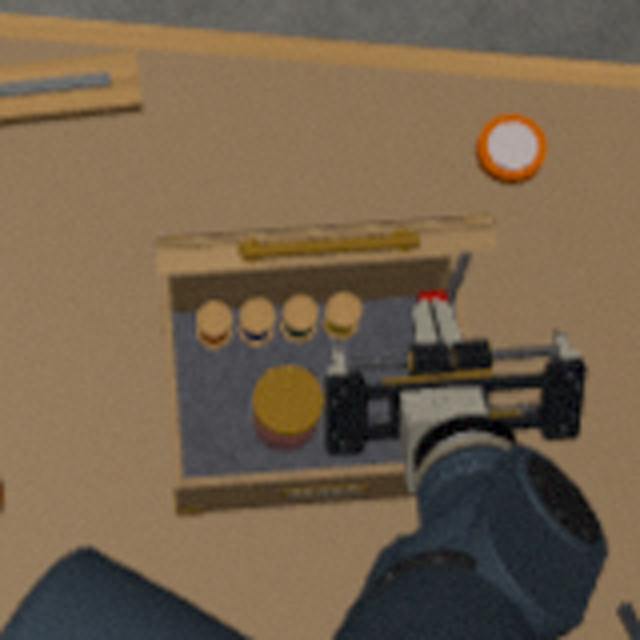

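View pics/press_s.png

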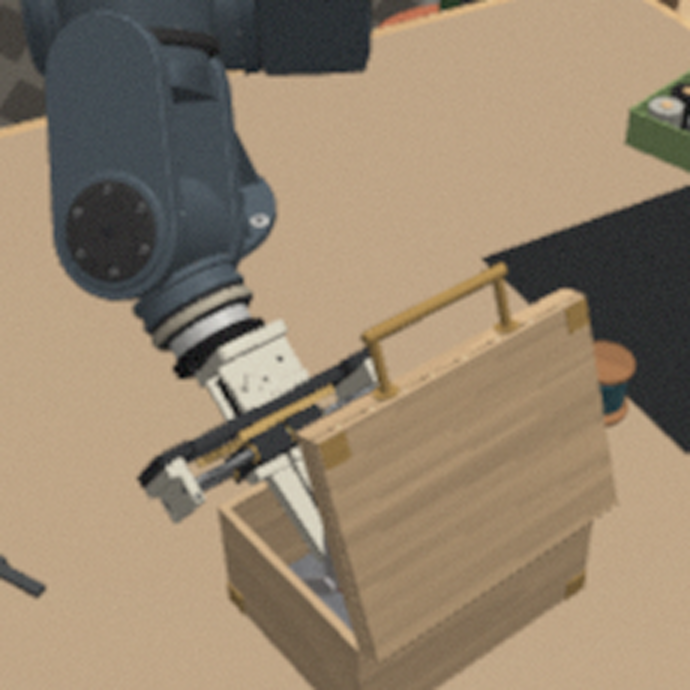

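The stay is broken: the button is at crop (431,295), about 45 mm along its arc, and the lid has sagged with almost no force left on the tool. I back off and measure the lid angle from the bar.

```bash
python3 - <<'E'
from h import *
p=np.array(ctrl.read_state()["ee_pos"])
ctrl.move_straight(p-.15*tx,Rp,velocity=.2)
c=shot("top","brk",(200,100,360,260),4); d=shot("scene","brk_s",(120,60,400,290),2.5)
r=red(c,(280,150,340,220));print("button",r)
for f in(46,43,40,37,34): print(f,proj(c,ch(-.05+.1262*np.cos(np.deg2rad(f)),-.0925,.045+.1262*np.sin(np.deg2rad(f)))).round(1))
W=world(c);I=W-O;X=I@ex;Y=I@ey;Z=I[...,2]
m=(Z>.28)&(abs(Y)<.05)&(X>-.05)&(X<.15); k=np.zeros_like(m);k[140:190,250:310]=1;m&=k
rho=np.hypot(.09-X,Z-.1155); m2=m&(rho>.215); print(m.sum(),m2.sum(),np.median(X[m2]),np.median(Z[m2]),rho[m].max())
for th in(1.1,1.15,1.2,1.25,1.3,1.35): print(th,[(proj(c,bar(th)+o*ey).round(1),proj(d,bar(th)+o*ey).round(1)) for o in(.06,-.06)],inch(bar(th)).round(3))
hsv=cv2.cvtColor(c["color"],cv2.COLOR_BGR2HSV);b=(hsv[...,0]>18)&(hsv[...,0]<30)&(hsv[...,1]>190);b[:145]=0;b[175:]=0;b[:,:250]=0;b[:,315:]=0;v,u=np.nonzero(b);print(len(u),u.min(),u.max(),u.mean(),v.mean())
E
```

```text
button (np.float64(307.9024390243902), np.float64(174.58536585365854), 41)
46 [307.9 175.2]
43 [307.6 174.3]
40 [307.3 173.4]
37 [307.  172.6]
34 [306.7 172. ]
304 135 0.025131049438361894 0.33270559710665454 0.23431880416486567
1.1 [(array([261.4, 172.9]), array([278.6, 146.9])), (array([305.1, 169.9]), array([233. , 169.9]))] [-0.    -0.     0.319]
1.15 [(array([261.1, 168.8]), array([282. , 147.5])), (array([304.9, 165.8]), array([236.1, 170.9]))] [ 0.01  -0.     0.323]
1.2 [(array([260.8, 164.7]), array([285.5, 148.4])), (array([304.7, 161.7]), array([239.4, 172. ]))] [ 0.021 -0.     0.327]
1.25 [(array([260.6, 160.7]), array([289.1, 149.6])), (array([304.4, 157.6]), array([242.8, 173.5]))] [0.031 0.    0.33 ]
1.3 [(array([260.3, 156.6]), array([292.8, 151. ])), (array([304.1, 153.6]), array([246.3, 175.3]))] [ 0.042 -0.     0.333]
1.35 [(array([260. , 152.5]), array([296.6, 152.7])), (array([303.8, 149.5]), array([249.9, 177.3]))] [0.053 0.    0.335]
109 260 304 281.20183486238534 161.22018348623854
```

View pics/brk.png

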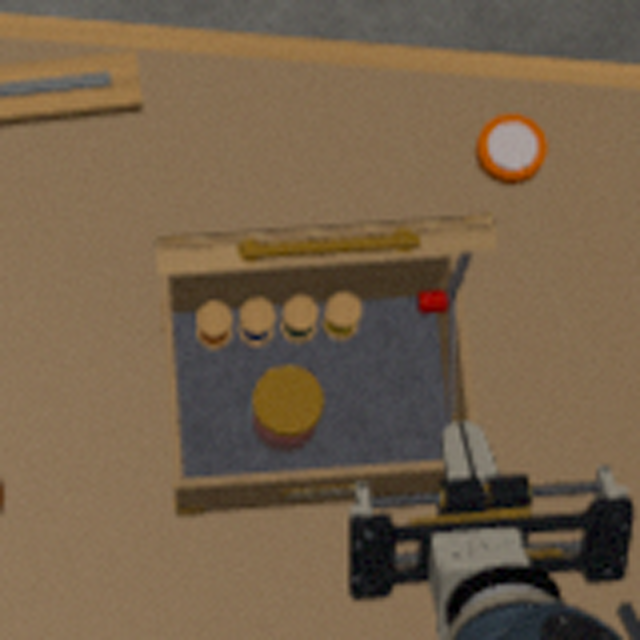

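View pics/brk_s.png

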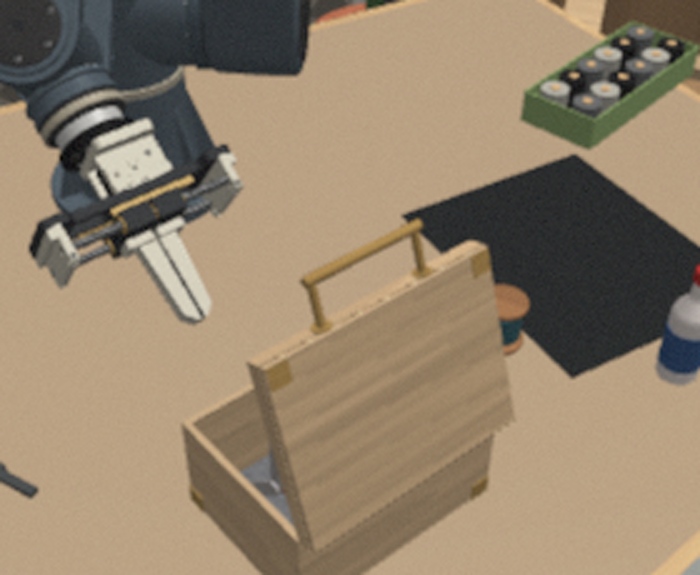

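The button at top (307.9,174.6) puts the lower link at about 44°, down from 66°. Bar row 161.2 gives a lid angle of about 1.23 rad, and the jar is undisturbed. I grip the bar again from above.

```bash
python3 - <<'E'
from h import *
R=Rbar[0]; th=1.23
ctrl.gripper_to(.38)
pre=bar(th)-.10*ex+.09*ez
ctrl.move_to(tcp(pre,R),R); st()
ctrl.move_straight(tcp(bar(th)+.09*ez,R),R,velocity=.2)
print(ctrl.move_straight(tcp(bar(th),R),R,velocity=.06,until_force=6)); st()
shot("scene","re",(150,60,350,250),3)
E
```

```text
t 36.6 tcp [ 0.5509 -0.0552  0.3988] F [ 0.3  0.2 -0.2] gap 0.380
False
t 38.9 tcp [ 0.65   -0.0395  0.3101] F [1.  0.  0.6] gap 0.379
```

View pics/re.png

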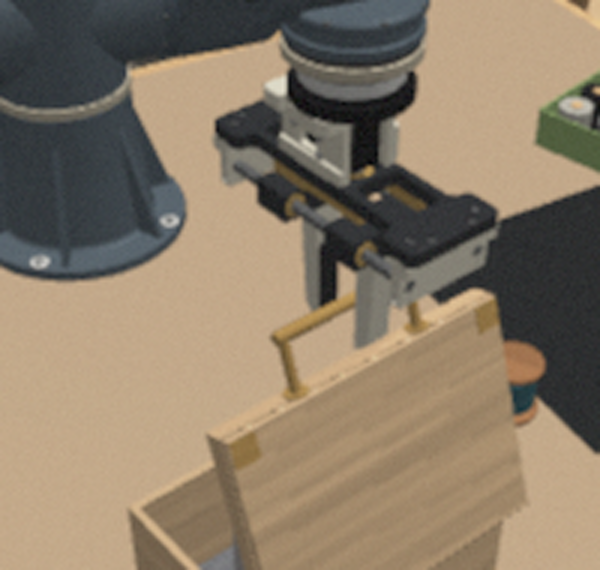

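The fingers straddle the bar, one on each side at (320,270) and (370,320). I grip and lower along the arc.

```bash
python3 - <<'E'
from h import *
R=Rbar[0]
ctrl.gripper_to(0); s=st()
for th in np.r_[np.arange(1.13,.12,-.1),.08,.04]:
    if ctrl.move_straight(tcp(bar(th),R),R,velocity=.07,until_force=25): print("force",th); st(); break
    if abs((th*10)%3-.3)<.15: st()
st()
shot("scene","low",(150,90,350,280),3)
E
```

```text
t 39.5 tcp [ 0.6498 -0.0396  0.3098] F [-0.5 -0.  -0.2] gap 0.098
t 40.9 tcp [ 0.5905 -0.049   0.2815] F [-0.2  1.3 -1.4] gap 0.095
t 42.3 tcp [ 0.5419 -0.0567  0.237 ] F [ 1.5  3.9 -4.6] gap 0.096
t 43.7 tcp [ 0.5082 -0.0621  0.18  ] F [-4.8  2.7  0.2] gap 0.096
t 45.2 tcp [ 0.4924 -0.0646  0.1172] F [-8.9  0.7 -0.8] gap 0.097
t 45.2 tcp [ 0.4924 -0.0646  0.1172] F [-8.9  0.7 -0.8] gap 0.097
```

View pics/low.png

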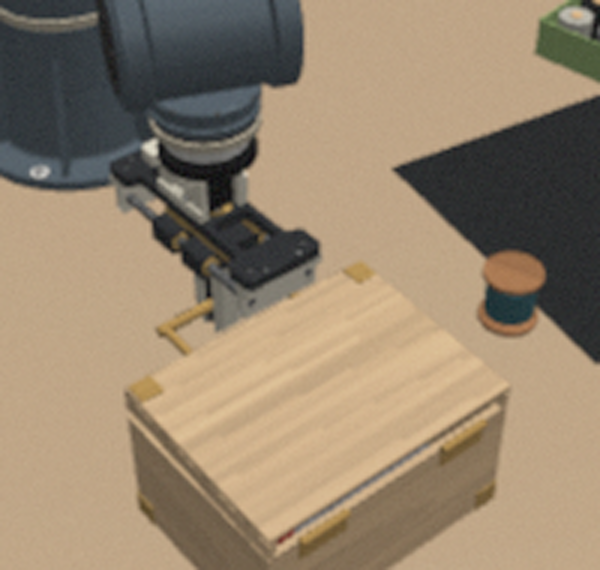

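The lid is almost shut, with a thin gap left at the front edge. I finish gently until contact.

```bash
python3 - <<'E'
from h import *
R=Rbar[0]
p=np.array(ctrl.read_state()["ee_pos"])
for dz in(.1035,.100):
    r=ctrl.move_straight([*p[:2],dz],R,velocity=.02,until_force=12); st()
    if r: break
ctrl.hold(.3)
ctrl.gripper_to(.33); s=st()
ctrl.move_straight(np.array(s["ee_pos"])+[0,0,.06],velocity=.08)
b=np.array(s["ee_pos"])+[0,0,.15]
ctrl.move_straight(b-.12*ex,velocity=.25); st()
c=shot("top","fin",(100,100,400,300),2.5); d=shot("scene","fin_s",(150,90,430,300),2.5)
W=world(c);z=W[...,2]
I=W-O;X=I@ex;Y=I@ey
for x in(-.08,-.04,0,.04,.08):
    m=(abs(X-x)<.015)&(abs(Y)<.09)&(z>.1)&(z<.2);print(x,m.sum(),np.median(z[m]).round(4))
E
```

```text
t 45.9 tcp [ 0.4913 -0.0648  0.1041] F [-2.1  0.8  4.8] gap 0.100
t 46.8 tcp [ 0.4896 -0.0642  0.1026] F [-0.6 -0.5 -0.1] gap 0.331
t 48.4 tcp [ 0.3714 -0.0831  0.252 ] F [ 0.1  0.9 -0.6] gap 0.330
-0.08 605 0.1384
-0.04 546 0.1394
0 540 0.1398
0.04 530 0.1395
0.08 412 0.1397
```

View pics/fin.png

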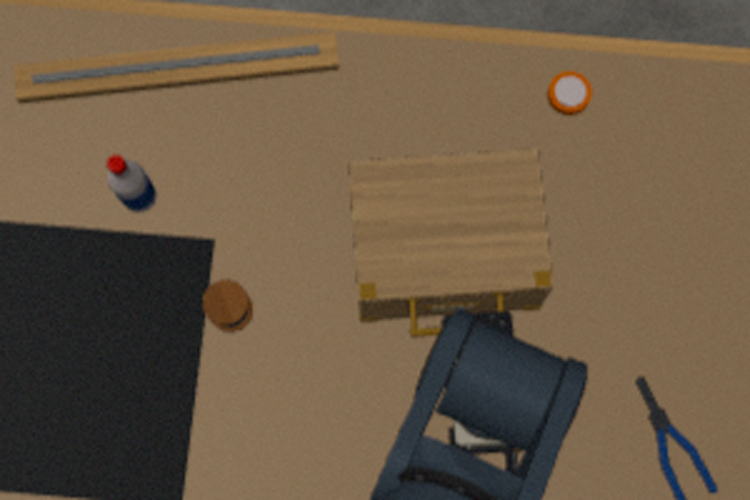

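View pics/fin_s.png

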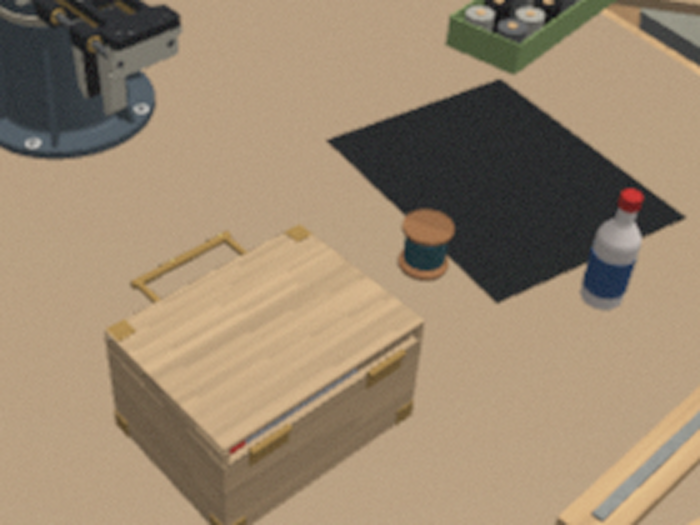

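The lid is flat at z 0.139–0.140 m from front to back, as it was when shut at the start. The reel at (228,304), the glue at (130,182) and the pliers are where they were, and the gripper is clear. I hand the job in.

```bash
python3 -c "
from h import *
ctrl.hold(.3);print(job.sign_off());st()"
```

```text
the job is handed in; nothing more can be done
None
the job is handed in; nothing more can be done
```

The jar of red beads is standing in the chest with the lid shut, and I handed the job in just after 48 s on the robot's clock; no verdict came back.

- **Lid raised:** I lifted it by the bar to its stop. The stay locked, with the red button within 1 mm of where it should stand when locked.
- **Jar placed:** I picked it up by its brass lid and set it down until it touched the chest floor. After release it measured at chest (-19, 25) mm, with its top at 83 mm, which is right for standing on the floor. I could not see it once the lid was shut.
- **Stay broken:** I pressed the button about 45 mm back along its arc. The stay stayed broken and the lid sagged to about 1.23 rad.
- **Lid lowered:** I gripped the bar again and lowered the lid slowly until it met the rim. The lid top then measured level at 139–140 mm, as before. One strip along the front edge read 138 mm, which I put down to the edge.
- **Other objects:** In the last pictures the reel, glue bottle and pliers are where they were, judged by eye. The gripper is clear of everything.

No check failed. The two cameras disagreed by 2 to 5 mm on positions, so I relied mainly on the top camera.

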